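# Load the cell into the hand lamp

## Task

Take the battery cell out of the charger and load it into the open hand lamp: press its flat end against the coil spring, then roll the button end down past the retaining lip, so that the cell lies fully home and level in its cradle with the button caught under the lip, and let go. Work gently, never ramming the spring against its stop or forcing the cell (its contact forces on the lamp's parts, added up, stay under 30 N), and leave the other things on the bench where they are.

Things in the scene. Friction and masses are not known exactly. Their poses are not given: they have to be found in the camera images.
- cell_mid (a point): Middle of the battery cell, on its axis: a grey cylinder 32 mm in diameter, 70 mm long, about 145 g, lying level. x runs along it from the flat end (-35 mm) to the button end (+35 mm), where a steel button 11 mm in diameter stands out 5 mm more. At the start its axis is 38 mm above the bench, on pads of the charger; its middle is free for fingers down to 12 mm above the bench.
- cell_button (a point): Tip of the cell's button, on the axis, 40 mm from the cell's middle.
- lamp: Black hand lamp, fixed, battery cover off, 197 x 74 mm. Origin on the bench under the nominal middle of the bay; x along the bay from spring to lip and head, z up. Head 72 mm across from x = 66 mm, top 73 mm high; at the tail (x = -83 to -97 mm) a block 30 mm high. Side walls 18 mm high at y = +-36 mm; smooth cell pads only 22 to 30 mm either side of the bay's middle, |y| under 17 mm; between them fingers are free above 18 mm.
- lamp_seat (a point): Nominal middle of a seated cell (level, along x), 42 mm above the lamp's origin, axes as the lamp's. The grey cradle with pads, spring and lip as one piece stands up to 10 mm either way along x from nominal and is too stiff to move: this offset is not in the readings and must be felt or seen. The same offset applies to the true lip and spring.
- lamp_lip (a point): Nominal top edge of the retaining lip, 36.5 mm ahead (+x) and 12 mm above the seat's middle, plus the cradle's unknown offset. Steel, 3 mm thick, 24 mm wide; its end wall's face, where the button ends up, is at x = +40 mm, wall top level with the lip. To go down under it the button tip must be behind the lip's edge: spring pressed at least 8 mm (9.6 N).
- lamp_spring (a point): Nominal centre of the free coil spring's end disc (18 mm diameter, facing +x), 31 mm behind the seat's middle at its height, plus the cradle's unknown offset. It yields along -x by 1 mm per 1.2 N and stops hard after 11 mm (13.2 N), damped so that it returns slowly; a seated cell presses it 4 mm. Wall behind it: face 18 mm behind the disc, top 9 mm above its centre. Held tilted 25 to 30 degrees, button up, the cell clears the lip.
- charger: Black charger, fixed on the bench, 120 mm long, 70 mm wide; base 12 mm thick, low end stops 40 mm high at x = -54 and +57 mm, 30 mm wide; origin centre of its underside, x along the cell on it.
- screwdriver: Bystander: screwdriver lying on the bench; origin under its middle.
- bezel: Bystander: flat steel ring 80 mm across, 12 mm high.
- bowl: Bystander: steel bowl 90 mm across, 40 mm high.
- jar: Bystander: glass jar 56 mm across, 75 mm high.
Not all that is in view belongs to the job. Leave any green or orange look-alike of the lamp alone.

How it is judged:
By the outcome, as a careful person would: the job done as asked, in the order asked, and still so for the second after the job is handed in, with the robot touching nothing.
It also fails if it takes over 59 s, if anything falls off the work surface, if the arm or the gripper's body presses on something with over 40 N, if the wrist force passes 120 N, or if a joint passes its speed limit or range.

## Robot

A 6-joint arm with a two-finger parallel gripper is mounted at the origin on the work surface. World frame = base frame: x ahead of the robot, y to its left, z up, the work surface at z = 0. Lengths are in m, angles in rad, forces in N, time in s.
With the tool pointing down it reaches from about 0.375 to 0.9 m from the base axis. Payload 3.1 kg.
Tool frame: the origin (TCP) lies midway between the tips of the shut fingers; the grasp point (between the pads) lies 19 mm behind it (pinch_z is the distance from the TCP to the grasp point, in m); y points along the fingers, z is the direction in which the jaws open and shut, and the axes are right-handed (so a half turn about y gives the same grasp; the last joint's range is limited). The gripper opens to 87 mm and grips with 3 to 60 N. Pads are 19 mm wide; open, the fingers measure 117 mm over their backs; the gripper's body (75 mm by 190 mm) begins 51 mm behind the grasp point.
Start: joints at [1.133, 0.527, 1.433, -0, 1.181, -0.178], TCP at [0.161, 0.604, 0.202] pointing down, gripper open.
Joint ranges: [-3.08, 3.08], [-0.75, 2.2], [0.22, 2.44], [-1.43, 4.57], [0, 2.65], [-2.85, 2.85]. Speed limits (rad/s): [2.79, 2.79, 3.14, 3.14, 3.14, 3.14].

## Interface

Orientations are given as a unit quaternion [x, y, z, w].
In Python, from rig import * gives the robot as it stands.
- The arm moves only by the tool drive_tool, never from a script. Its argument "plan" is a list of rows, each a list of 7 numbers: the shift along the tool's x, y, z in mm, then the turn, a rotation vector about the tool's x, y, z in degrees, then the finger opening in mm, from 0 to 87. A call has 1 to 10 rows; each row is the pose to reach, as a shift and turn from the pose commanded when the call began, along the tool's axes at that moment; what a row does not reach only later rows make up. A row lasts 1/10 s, in which the tool goes at most 50 mm and 8.59 degrees, less where a joint would pass 70% of its speed; a pose out of reach is approached as far as the arm can. A call with a gripper value outside its range is refused whole. The fingers move at their own pace and stop on an object; "newtons" is the grip in N (left out, the last holds). Time passes only in rows, so rows that repeat a pose let the fingers close. It gives the time, the measured TCP pose, the force and the opening at its end, in the units of the state.
- get_obs(): the state, without advancing time (a new reading comes with each control period).
- camera(name): name is "side" or "top" or "wrist"; returns the picture (480x640x3 uint8, blue, green, red); there is no depth.
- get_calibration(name): a dict with "fx", "fy", "cx", "cy" (pixels), "origin" and "rotation" of the camera in the world; the wrist camera has in their place "tool_from_camera" (4x4, takes a point from camera to tool coordinates, whose origin is the TCP and whose axes are the tool frame's). Camera axes: x right, y down, z forward; pixel columns grow to the right and rows downward; lengths in m; the calibration is good to about 2 mm. A picture is of the moment at which its call begins: read the wrist's pose just before it. get_calibration takes no time and is no camera call.
- hand_in(): hands the job in, once; it reports no verdict.
Trained networks look in the newest picture that a camera, given by its name, has taken for a name from the list of things; names that differ only in an ending like _2 or _b are one class to them, and where a whole thing is asked for, a point or a joint stands for the part that bears it (a point fixed in the world has none). Each returns a list of dicts, best first, with "conf" (0 to 1); they miss things now and then, are a little off and sometimes report something else, mostly with a low value. They report only what shows in the picture. A call takes as long as a camera call. They do not tell look-alikes from the thing itself.
- spot_in(camera, target): "location" ([column, row] in pixels, amid what is visible of it).
- mark_of(camera, target): "location" ([column, row] in pixels: a listed point, or the origin of a listed thing).
The state is a dict: "time": time; "q": joint angles; "joint_velocities": joint speeds; "joint_torque": joint torques, N m; "position": TCP position; "tool_rot": TCP orientation; "ft_force": force on the tool from outside, world axes, zero at the start; "moment": the same for the moment, N m; "grip_width": finger opening in m.
Only numpy, scipy, OpenCV 4.12 (cv2) and the standard library are available. Lean on these libraries where they do the work, as an engineer would, in place of code of your own. Each camera call takes 0.05 s, during which the arm holds its last target. There are 200 camera calls.

## Working session

There is one attempt and no reset: what is moved stays moved. The work goes in short steps, Python scripts to look and compute and a tool call to move; the robot and the scene stay as the last step left them, time stands still between calls to the robot, and variables do not carry over. Pictures are saved under pics/ and viewed, about 8 in all and at most 12, crops included, and the job is handed in when it is done.

Besides the shell and the picture viewer there is one more tool, called after "Request:" as name([rows], argument=value, ...), one row to a line, values as JSON. drive_tool: Moves the arm, as the interface text tells. Its arguments: {"type":"object","properties":{"plan":{"type":"array","items":{"type":"array","items":{"type":"number"}}},"newtons":{"type":"number"}},"required":["plan"]}

```bash
mkdir -p pics; ls; cat > h.py <<'E'
from rig import *
import numpy as np, cv2
from scipy.spatial.transform import Rotation as R
def ray(cam,px):
    c=get_calibration(cam); d=np.array([(px[0]-c['cx'])/c['fx'],(px[1]-c['cy'])/c['fy'],1.])
    if cam=='wrist':
        o=get_obs(); T=np.array(c['tool_from_camera']); Rt=R.from_quat(o['tool_rot']).as_matrix()
        return np.array(o['position'])+Rt@T[:3,3], Rt@T[:3,:3]@d
    return np.array(c['origin']), np.array(c['rotation'])@d
def onz(cam,px,z):
    o,d=ray(cam,px); return o+d*(z-o[2])/d[2]
def proj(cam,P):
    c=get_calibration(cam); 
    if cam=='wrist':
        o=get_obs(); T=np.array(c['tool_from_camera']); Rt=R.from_quat(o['tool_rot']).as_matrix()
        p=T[:3,:3].T@(Rt.T@(np.array(P)-np.array(o['position']))-T[:3,3])
    else: p=np.array(c['rotation']).T@(np.array(P)-np.array(c['origin']))
    return np.array([c['cx']+c['fx']*p[0]/p[2],c['cy']+c['fy']*p[1]/p[2]])
E
python3 - <<'E'
from h import *
for c in ['top','side']:
    im=camera(c); cv2.imwrite(f'pics/{c}0.png',im)
    k=get_calibration(c); print(c,k)
    for t in ['cell_mid','cell_button','lamp','lamp_seat','lamp_lip','lamp_spring','charger']:
        for r in mark_of(c,t)[:3]: print(t,np.round(r['location'],1),round(r['conf'],2))
print(get_obs())
E
```

```text
pics
top {'fx': 448.43218529278704, 'fy': 448.43218529278704, 'cx': 312.986974274984, 'cy': 238.6622798468234, 'origin': array([0.28144557, 0.02396386, 1.09836757]), 'rotation': array([-0.68767297,  0.71759294, -0.08152969,  0.07429108])}
cell_mid [387.8 231.1] 0.94
cell_button [373.1 230.4] 0.87
cell_button [220.6 255. ] 0.7
lamp [244.4 257.5] 0.79
lamp [221.9 358.9] 0.71
lamp [226.2 172.3] 0.61
lamp_seat [217.3 356.7] 0.8
lamp_seat [242.8 249.7] 0.79
lamp_seat [228.4 168.3] 0.78
lamp_lip [209.6 165.2] 0.96
lamp_lip [221.5 256.1] 0.73
lamp_lip [201.9 368.3] 0.56
lamp_spring [238.8 167.3] 0.95
lamp_spring [252. 249.] 0.71
lamp_spring [229.2 353. ] 0.57
charger [384.  234.6] 0.79
side {'fx': 459.39421625621276, 'fy': 459.39421625621276, 'cx': 321.4645625302162, 'cy': 236.85238989543686, 'origin': array([0.36278627, 0.81036251, 0.79187908]), 'rotation': array([-0.09687548,  0.90489834, -0.41234466,  0.04178546])}
cell_mid [334.5 206.6] 0.75
cell_button [321.6 289.3] 0.67
cell_button [329.8 213.7] 0.66
lamp [327.8 316.7] 0.98
lamp [226.3 314.9] 0.89
lamp [334.2 217.6] 0.73
lamp_seat [21
[... 241 characters left out ...]
.5] 0.77
{'time': 0.8, 'q': array([ 1.13250267e+00,  5.27468126e-01,  1.43268571e+00,  2.52353186e-05,
        1.18140733e+00, -1.78507789e-01]), 'joint_velocities': array([-7.16960086e-05,  8.44114725e-04,  1.24462793e-03,  1.07765824e-03,
       -2.70706121e-04,  1.27399459e-03]), 'joint_torque': array([-1.99407823e-04, -4.39940536e+01, -1.76978642e+01,  6.33705128e-02,
        5.01265679e-02, -2.57678244e-05]), 'position': array([0.16050898, 0.60402408, 0.20237256]), 'tool_rot': array([-0.7011364 ,  0.09159796, -0.09158898,  0.70116262]), 'ft_force': array([ 0.01595529, -0.07148523, -0.91300513]), 'moment': array([-0.02863206, -0.02060933,  0.10559879]), 'grip_width': 0.08693149799806994}
```

```bash
sed -i "s/np.array(c\['rotation'\])/R.from_quat(c['rotation']).as_matrix()/g" h.py
python3 - <<'E'
import cv2
t=cv2.imread('pics/top0.png'); s=cv2.imread('pics/side0.png')
cv2.imwrite('pics/top0c.png',cv2.resize(t[120:420,140:480],None,fx=2.3,fy=2,interpolation=cv2.INTER_CUBIC) if 0 else cv2.resize(t[120:420,140:540],None,fx=2,fy=2,interpolation=cv2.INTER_CUBIC))
cv2.imwrite('pics/side0c.png',cv2.resize(s[150:420,150:510],None,fx=2.2,fy=2.2,interpolation=cv2.INTER_CUBIC))
E
```

```text
(no output)
```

View pics/top0c.png

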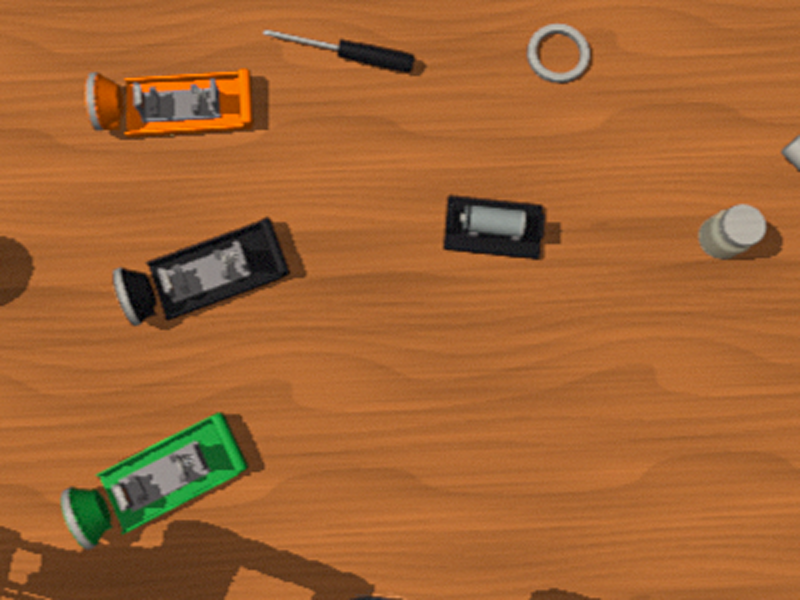

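View pics/side0c.png

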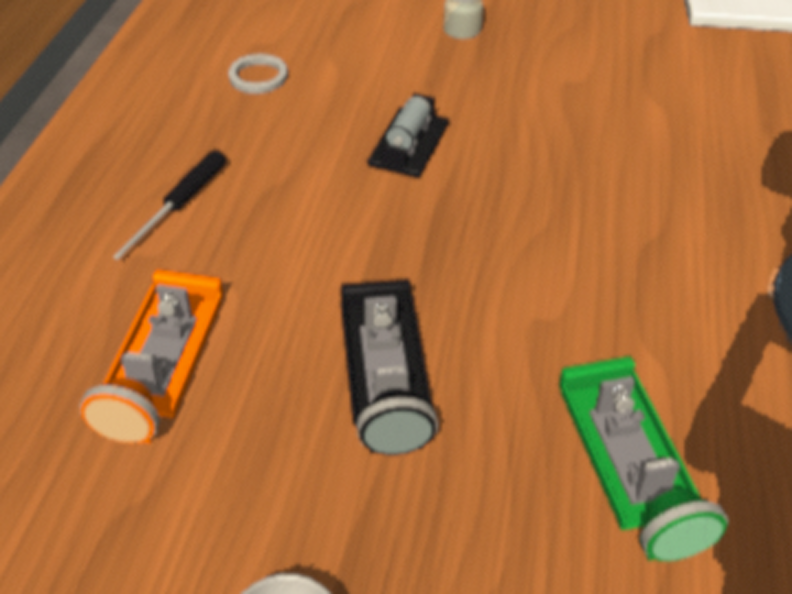

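The top view shows three lamps: orange at (226,172), black at (244,257) and green at (222,358). Black is the one described; I'll confirm it in a wrist crop. The charger and cell are at (388,231), with the button to the image left. I'll triangulate next.

```bash
python3 - <<'E'
from h import *
p=lambda *a:print(*[np.round(x,4) if not isinstance(x,str) else x for x in a])
def tri(a,b):
    o1,d1=ray('top',a);o2,d2=ray('side',b)
    s=np.linalg.lstsq(np.c_[d1,-d2],o2-o1,rcond=None)[0]
    x,y=o1+s[0]*d1,o2+s[1]*d2; return (x+y)/2,np.linalg.norm(x-y)
p('cell',*tri((387.8,231.1),(334.5,206.6)),onz('top',(387.8,231.1),.038))
p('btn',*tri((373.1,230.4),(329.8,213.7)),onz('top',(373.1,230.4),.038))
p('lamp',*tri((244.4,257.5),(327.8,316.7)),onz('top',(244.4,257.5),0))
p('seat',onz('top',(242.8,249.7),.042),onz('side',(327.1,303.9),.042))
p('lip',onz('top',(221.5,256.1),.054),onz('side',(325.4,314.1),.054))
p('spring',onz('top',(252,249.),.042),onz('side',(321.6,294.2),.042))
p('tailcorners',onz('top',(140+268/2,120+219/2),.03),onz('top',(140+288/2,120+272/2),.03))
p('headcen',onz('top',(207,268),.04))
p('charger corners',*[onz('top',(140+a/2,120+b/2),.012) for a,b in [(448,196),(545,204),(541,258),(445,250)]])
print(get_calibration('wrist')['tool_from_camera'].round(3).tolist(),get_calibration('wrist')['fx'])
print(R.from_quat(get_obs()['tool_rot']).as_matrix().round(3))
E
```

```text
cell [ 0.5335 -0.1765  0.0302] 0.0026 [ 0.5304 -0.175   0.038 ]
btn [ 0.538  -0.1404  0.032 ] 0.0056 [ 0.5337 -0.1393  0.038 ]
lamp [0.4834 0.1792 0.0031] 0.0057 [0.4869 0.1796 0.    ]
seat [0.4982 0.1773 0.042 ] [0.4831 0.1772 0.042 ]
lip [0.4825 0.226  0.054 ] [0.4791 0.2148 0.054 ]
spring [0.499  0.1553 0.042 ] [0.5003 0.1528 0.042 ]
tailcorners [0.548  0.1022 0.03  ] [0.481  0.0797 0.03  ]
headcen [0.4578 0.2631 0.04  ]
charger corners [ 0.5728 -0.1228  0.012 ] [ 0.5573 -0.2437  0.012 ] [ 0.4887 -0.2324  0.012 ] [ 0.5038 -0.1144  0.012 ]
[[0.0, 0.963, 0.269, -0.073], [-0.0, -0.269, 0.963, -0.183], [1.0, -0.0, 0.0, -0.001], [0.0, 0.0, 0.0, 1.0]] 359.4016776885864
[[ 0.966 -0.     0.257]
 [-0.257  0.     0.966]
 [-0.    -1.     0.   ]]
```

```bash
cat >> h.py <<'E'
def tool(phi,th=0):
    "tool rotation for button azimuth phi, button-up tilt th (deg)"
    p,t=np.radians([phi,th]); u=np.array([np.cos(p),np.sin(p),0]); Z=np.array([0,0,1.])
    x=-(np.cos(t)*u+np.sin(t)*Z); y=np.sin(t)*u-np.cos(t)*Z
    return np.c_[x,y,np.cross(x,y)]
def row(pos,phi,th=0,frm=None):
    o=get_obs(); P0,R0=(np.array(o['position']),R.from_quat(o['tool_rot']).as_matrix()) if frm is None else frm
    d=R0.T@(np.array(pos)-P0)*1000; w=R.from_matrix(R0.T@tool(phi,th)).as_rotvec(degrees=True)
    return np.round(np.r_[d,w],2)
E
python3 - <<'E'
from h import *
u=np.array([np.cos(np.radians(108.4)),np.sin(np.radians(108.4)),0])
print(row(np.array([.484,.181,.14])+.02*u,108.4))
E
```

```text
[ 410.33   62.35 -309.01   -0.     56.71   -0.  ]
```

Request:
drive_tool([
  [410,0,-309,0,56.7,0,87],
  [410,0,-309,0,56.7,0,87],
  [410,0,-309,0,56.7,0,87],
  [410,20,-309,0,56.7,0,87],
  [410,40,-309,0,56.7,0,87],
  [410,62,-309,0,56.7,0,87],
  [410,62,-309,0,56.7,0,87],
  [410,62,-309,0,56.7,0,87],
  [410,62,-309,0,56.7,0,87],
  [410,62,-309,0,56.7,0,87],
])

```text
time: 1.8
position: [0.4671, 0.2132, 0.1441]
tool_rot: [-0.573, 0.413, -0.414, 0.574]
ft_force: [0.7, -0.0, 0.8]
grip_width: 0.0874
```

Request:
drive_tool([
  [10,4,-12,0,0,0,87],
  [10,4,-12,0,0,0,87],
  [10,4,-12,0,0,0,87],
])

```text
time: 2.1
position: [0.4574, 0.2018, 0.1403]
tool_rot: [-0.573, 0.414, -0.414, 0.573]
ft_force: [0.4, -0.5, -0.4]
grip_width: 0.0872
```

```bash
python3 - <<'E'
from h import *
o=get_obs(); print(o['position'].round(4),o['q'].round(3),o['ft_force'])
im=camera('wrist'); cv2.imwrite('pics/w1.png',im)
for t in ['lamp','lamp_seat','lamp_lip','lamp_spring']:
    for r in mark_of('wrist',t)[:2]: print(t,np.round(r['location'],1),round(r['conf'],2))
u=np.array([np.cos(np.radians(108.4)),np.sin(np.radians(108.4)),0])
print(proj('wrist',[.484,.181,.042]))
E
```

```text
[0.4574 0.2018 0.1403] [ 1.910e-01  4.530e-01  1.806e+00  1.000e-03  8.830e-01 -1.300e-01] [ 0.3852115  -0.48104752 -0.44416106]
lamp [ 86.2 106.8] 0.6
lamp [564.3 285.4] 0.59
lamp_seat [340.7 267.9] 0.84
lamp_seat [ 51.2 102.3] 0.74
lamp_lip [343.8 227.4] 0.83
lamp_lip [26.5 44.2] 0.72
lamp_spring [ 65.6 147. ] 0.71
lamp_spring [336.4 302.7] 0.61
[334.14310499 265.50254151]
```

View pics/w1.png

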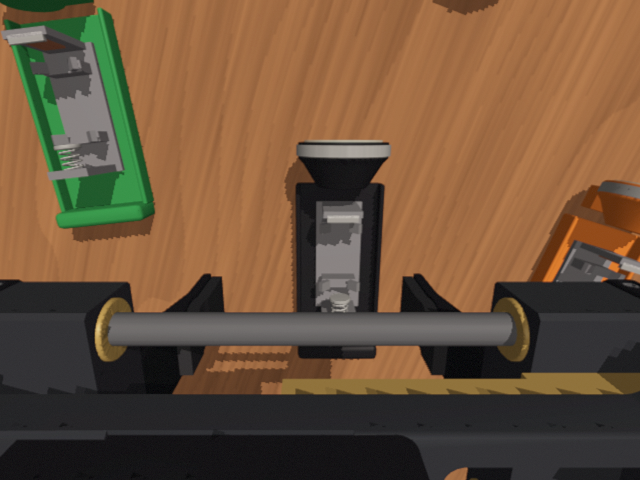

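The wrist view confirms the black lamp in the centre, with its head at (343,150), lip at about (343,216) and spring at about (340,302). Green is top left and orange is right. I'll enlarge it to measure the cradle offset.

```bash
python3 - <<'E'
from h import *
im=cv2.imread('pics/w1.png')[130:365,270:410]; im=cv2.resize(im,None,fx=2.5,fy=2.5,interpolation=cv2.INTER_CUBIC)
im=np.clip(im.astype(float)*1.6,0,255).astype('uint8')
for i in range(0,235,10): cv2.putText(im,str(130+i),(0,int(i*2.5)+4),0,.35,(255,255,0),1); cv2.line(im,(25,int(i*2.5)),(32,int(i*2.5)),(255,255,0),1)
cv2.imwrite('pics/w1c.png',im)
for n,px,z in [('lip',(343.8,227.4),.054),('lip row221',(343,221),.054),('spring',(336.4,302.7),.042),('headtop',(344,141),.04),
  ('wallL',(297,240),.018),('wallR',(382,240),.018),('tailL',(297,356),.03),('tailR',(376,356),.03),('wL2',(299,185),.018),('wR2',(385,185),.018)]:
    print(n,onz('wrist',px,z).round(4))
E
```

```text
lip [0.4785 0.2167 0.054 ]
lip row221 [0.4762 0.2212 0.054 ]
spring [0.4971 0.1497 0.042 ]
headtop [0.4579 0.2776 0.04  ]
wallL [0.4491 0.1854 0.018 ]
wallR [0.5204 0.2093 0.018 ]
tailL [0.4831 0.0816 0.03  ]
tailR [0.5531 0.105  0.03  ]
wL2 [0.4359 0.2321 0.018 ]
wR2 [0.505  0.2553 0.018 ]
```

View pics/w1c.png

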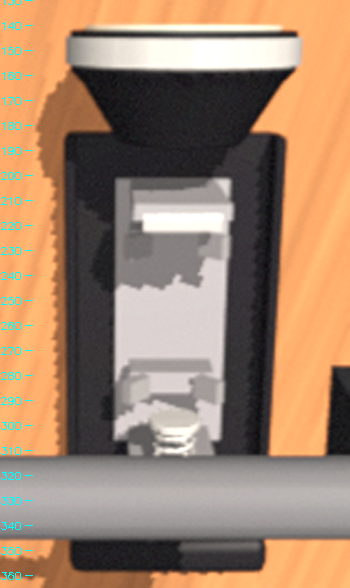

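The crop shows the lip's top edge at about (343.5,223), the spring disc at about (339,298.5), and the head rim's far edge at row 143. I'll compute the offset and the approach to the cell.

```bash
python3 - <<'E'
from h import *
a=np.radians(108.2);u=np.array([np.cos(a),np.sin(a),0]);v=np.array([-u[1],u[0],0])
rim=onz('wrist',(343.5,143),.073); lip=onz('wrist',(343.6,223.2),.054); sp=onz('wrist',(339.5,298.5),.042)
tail=(onz('wrist',(297,356),.03)+onz('wrist',(376,356),.03))/2
o=tail+.097*u
for n,p in [('tail',tail),('rim',rim),('lip',lip),('spring',sp),('wall',np.array([.48475,.19735,0])),('wall2',np.array([.47045,.2437,0]))]:
    print(n,p.round(4),'rel',((p-o)@u).round(4),((p-o)@v).round(4))
m=(lip+sp)/2-.00275*u; print('seat est',m.round(4), 'offset',((m-o)@u).round(4))
b=np.radians(82.7);w=np.array([np.cos(b),np.sin(b),0])
print(row(np.array([.531,-.1755,.14])+.02*w,82.7))
E
```

```text
tail [0.5181 0.0933 0.03  ] rel -0.097 0.0
rim [0.4553 0.2756 0.073 ] rel 0.0958 0.0028
lip [0.4773 0.2198 0.054 ] rel 0.0359 -0.0007
spring [0.4983 0.1543 0.042 ] rel -0.0329 -0.0002
wall [0.4848 0.1974 0.    ] rel 0.0122 -0.0008
wall2 [0.4704 0.2437 0.    ] rel 0.0607 -0.0017
seat est [0.4886 0.1844 0.048 ] offset -0.0013
[ 3.6401e+02  5.4000e-01 -4.1880e+01 -6.0000e-02  2.5840e+01 -1.0000e-02]
```

Request:
drive_tool([
  [364,-10,-42,0,25.8,0,87],
  [364,-10,-42,0,25.8,0,87],
  [364,-10,-42,0,25.8,0,87],
  [364,-10,-42,0,25.8,0,87],
  [364,0,-42,0,25.8,0,87],
  [364,0,-42,0,25.8,0,87],
  [364,0,-42,0,25.8,0,87],
  [364,0,-42,0,25.8,0,87],
  [364,0,-42,0,25.8,0,87],
  [364,0,-42,0,25.8,0,87],
])

```text
time: 3.35
position: [0.532, -0.1555, 0.1399]
tool_rot: [-0.467, 0.532, -0.53, 0.467]
ft_force: [-0.2, 0.7, -0.4]
grip_width: 0.0872
```

Request:
drive_tool([
  [0,0,0,0,0,0,87],
  [0,0,0,0,0,0,87],
])

```text
time: 3.55
position: [0.5322, -0.1549, 0.1402]
tool_rot: [-0.467, 0.531, -0.53, 0.467]
ft_force: [-0.7, 0.0, 0.5]
grip_width: 0.087
```

```bash
python3 - <<'E'
from h import *
o=get_obs(); print(o['time'],o['position'].round(4),o['q'].round(3),o['ft_force'])
im=camera('wrist'); im2=cv2.resize(im[150:330,220:460],None,fx=3,fy=3,interpolation=cv2.INTER_CUBIC); cv2.imwrite('pics/w2.png',im2)
for t in ['cell_mid','cell_button','charger']:
    for r in mark_of('wrist',t)[:2]: print(t,np.round(r['location'],1),round(r['conf'],2),onz('wrist',r['location'],.038 if t!='charger' else 0).round(4))
print(proj('wrist',[.531,-.1755,.038]))
E
```

```text
3.55 [ 0.5322 -0.1549  0.1402] [-0.485  0.516  1.672  0.     0.954 -0.359] [-6.80232241e-01  3.35876733e-04  4.51140549e-01]
cell_mid [314.8 250.5] 0.6 [ 0.5327 -0.173   0.038 ]
cell_button [314.4 204.2] 0.85 [ 0.5373 -0.1346  0.038 ]
charger [314.2 252.1] 0.67 [ 0.5309 -0.187   0.    ]
[312.88017407 252.89602078]
```

View pics/w2.png

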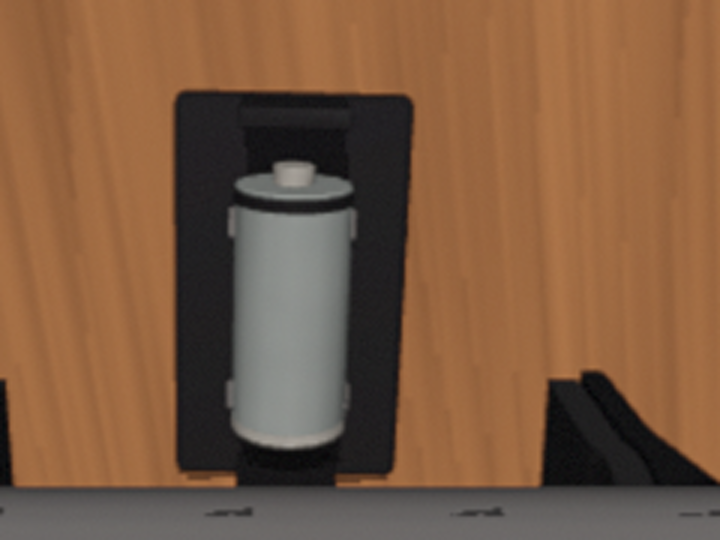

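Crop: the cell lies with its button at crop (294,165) and flat end at (288,448), with the axis nearly parallel to the view's vertical. I'll compute the axis in world coordinates.

```bash
python3 - <<'E'
from h import *
f=lambda x,y:(220+x/3,150+y/3)
A=onz('wrist',f(294,187),.038); B=onz('wrist',f(288,448),.054); t=onz('wrist',f(294,166),.038)
d=A-B; print('buttonend',A.round(4),'flat',B.round(4),'tip',t.round(4),'len',np.hypot(*d[:2]).round(4),'az',np.degrees(np.arctan2(d[1],d[0])).round(2))
m=(A+B)/2
cs=[onz('wrist',f(*p),.012) for p in [(178,92),(412,97),(395,472),(178,472)]]
print('charger',np.mean(cs,0).round(4)); e=(cs[0]+cs[1]-cs[2]-cs[3])/2; print(np.hypot(*e[:2]),np.degrees(np.arctan2(e[1],e[0])))
e=cs[1]-cs[0];print(np.hypot(*e[:2]),np.degrees(np.arctan2(e[1],e[0])))
m[2]=.022; print('mid',m.round(4)); print(row(m,82.7),row(m,82))
E
```

```text
buttonend [ 0.5395 -0.1419  0.038 ] flat [ 0.5291 -0.2102  0.054 ] tip [ 0.5402 -0.1362  0.038 ] len 0.0692 az 81.37
charger [ 0.5342 -0.1792  0.012 ]
0.11899162666033472 81.6386523302172
0.067263748839439 -8.544923397363437
mid [ 0.5343 -0.1761  0.022 ]
[ 1.9500e+01  1.1831e+02  4.0800e+00 -0.0000e+00 -1.0000e-02 -0.0000e+00] [ 19.5  118.31   4.08  -0.     0.69  -0.  ]
```

Request:
drive_tool([
  [19.5,40,4,0,1.1,0,87],
  [19.5,75,4,0,1.1,0,70],
  [19.5,98,4,0,1.1,0,60],
  [19.5,110,4,0,1.1,0,60],
  [19.5,118,4,0,1.1,0,60],
  [19.5,118,4,0,1.1,0,60],
  [19.5,118,4,0,1.1,0,40],
], newtons=10)

```text
time: 4.45
position: [0.5349, -0.1772, 0.023]
tool_rot: [0.461, -0.535, 0.536, -0.462]
ft_force: [-0.1, 0.4, 0.0]
grip_width: 0.0576
```

Request:
drive_tool([
  [0,0,0,0,0,0,20],
  [0,0,0,0,0,0,20],
  [0,0,0,0,0,0,20],
  [0,0,0,0,0,0,20],
  [0,0,0,0,0,0,20],
], newtons=10)

```text
time: 4.95
position: [0.5333, -0.1767, 0.0225]
tool_rot: [-0.462, 0.536, -0.535, 0.461]
ft_force: [-2.9, -0.3, 4.6]
grip_width: 0.0297
```

Width reads 29.7 mm with an upward push, so the pads are on a chord above the axis. I'll regrasp 4 mm lower.

Request:
drive_tool([
  [0,0,0,0,0,0,44],
  [0,0,0,0,0,0,44],
  [0,4,0,0,0,0,44],
  [0,4,0,0,0,0,44],
  [0,4,0,0,0,0,20],
  [0,4,0,0,0,0,20],
  [0,4,0,0,0,0,20],
  [0,4,0,0,0,0,20],
  [0,4,0,0,0,0,20],
], newtons=10)

```text
time: 5.85
position: [0.5332, -0.1766, 0.018]
tool_rot: [-0.462, 0.536, -0.535, 0.461]
ft_force: [-2.5, -0.4, 1.3]
grip_width: 0.0315
```

Request:
drive_tool([
  [0,0,0,0,0,0,20],
  [0,0,0,0,0,0,20],
  [0,-4,0,0,0,0,20],
  [0,-15,0,0,0,0,20],
  [0,-40,0,0,0,0,20],
  [0,-80,0,0,0,0,20],
  [0,-80,0,0,0,0,20],
  [0,-80,0,0,0,0,20],
], newtons=45)

```text
time: 6.65
position: [0.5357, -0.1775, 0.1]
tool_rot: [0.461, -0.534, 0.537, -0.462]
ft_force: [-0.3, -0.1, -1.3]
grip_width: 0.0304
```

```bash
cat >> h.py <<'E'
PHI=108.2; a_=np.radians(PHI); U=np.array([np.cos(a_),np.sin(a_),0]); V=np.array([-U[1],U[0],0])
SEAT=np.array([.4886,.1844,.042])   # estimated true seat (with cradle offset)
DX,DZ=.0005,.020                    # cell mid in tool: DX toward button, DZ behind TCP
def tcp_for(mid,th):
    "TCP for cell middle at lamp coords (x,y,z from SEAT, m), tilt th"
    M=tool(PHI,th); return SEAT+mid[0]*U+mid[1]*V+np.array([0,0,mid[2]])-M@np.array([-DX,-DZ,0])
def state():
    o=get_obs(); M=R.from_quat(o['tool_rot']).as_matrix(); P=o['position']
    m=P+M@np.array([-DX,-DZ,0])-SEAT; th=np.degrees(np.arcsin(-M[2,0])); F=o['ft_force']
    mid=np.array([m@U,m@V,m[2]])*1e3; e=mid-35*np.array([np.cos(np.radians(th)),0,np.sin(np.radians(th))])
    print('t',round(o['time'],2),'mid',mid.round(2),'end',e.round(2),'th',round(th,2),'az',np.degrees(np.arctan2(-M[1,0],-M[0,0])).round(2),'F u,v,z',np.round([F@U,F@V,F[2]],2),'w',round(o['grip_width']*1e3,1),'mom',o['moment'].round(2))
def end_row(ex,ez,th,y=0,**k):
    "flat-end centre at lamp (ex,ez) mm rel. seat"
    t=np.radians(th); return row(tcp_for(np.array([ex+35*np.cos(t),y,ez+35*np.sin(t)])/1e3,th),PHI,th,**k)
E
python3 - <<'E'
from h import *
state(); print(get_obs()['position'])
print(end_row(-24,40,0),end_row(-20,40,0)); print(end_row(-24,35,27))
E
```

```text
t 6.65 mid [-358.04   68.13   77.97] end [-393.04   68.13   78.02] th -0.09 az 81.51 F u,v,z [ 0.05  0.32 -1.33] w 30.4 mom [-0.08  0.09 -0.  ]
[ 0.53572554 -0.17754783  0.0999698 ]
[-3.6047e+02  3.6930e+01 -1.0492e+02 -2.4000e-01 -2.6690e+01  1.5000e-01] [-3.6404e+02  3.6920e+01 -1.0672e+02 -2.4000e-01 -2.6690e+01  1.5000e-01]
[-365.2    24.07 -107.25   -6.53  -26.13   26.65]
```

Request:
drive_tool([
  [-361,-1,-105,0,-26.7,0,20],
  [-361,-1,-105,0,-26.7,0,20],
  [-361,-1,-105,0,-26.7,0,20],
  [-361,-1,-105,0,-26.7,0,20],
  [-361,-1,-105,0,-26.7,0,20],
  [-361,-1,-105,0,-26.7,0,20],
  [-361,-1,-105,0,-26.7,0,20],
  [-361,-1,-105,0,-26.7,0,20],
  [-361,-1,-105,0,-26.7,0,20],
  [-361,-1,-105,0,-26.7,0,20],
])

```text
time: 7.65
position: [0.4828, 0.1959, 0.0983]
tool_rot: [0.574, -0.414, 0.414, -0.573]
ft_force: [1.1, -0.2, -1.1]
grip_width: 0.0306
```

```bash
python3 - <<'E'
from h import *
state(); print(end_row(-20,60,27),end_row(-22,6,27))
E
```

```text
t 7.65 mid [13.23  1.9  76.26] end [-21.77   1.9   76.27] th -0.01 az 108.33 F u,v,z [-0.55 -1.01 -1.11] w 30.6 mom [-0.07  0.04  0.01]
[-7.09 -1.58  1.95  0.13  0.1  27.01] [-5.1  52.42  2.04  0.13  0.1  27.01]
```

Request:
drive_tool([
  [-7,-2,2,0,0,8,20],
  [-7,-2,2,0,0,16,20],
  [-7,-2,2,0,0,24,20],
  [-7,-2,2,0,0,27,20],
  [-7,-2,2,0,0,27,20],
  [-7,-2,2,0,0,27,20],
])

```text
time: 8.25
position: [0.4834, 0.2014, 0.1007]
tool_rot: [-0.46, 0.538, -0.27, 0.653]
ft_force: [-0.7, 0.1, -1.4]
grip_width: 0.0304
```

```bash
python3 - <<'E'
from h import *
state(); print(get_obs()['q'].round(3)); print(end_row(-22,25,27),end_row(-22,6,27))
im=camera('side'); c=proj('side',SEAT).astype(int)
im=cv2.resize(im[c[1]-75:c[1]+60,c[0]-80:c[0]+80],None,fx=4,fy=4,interpolation=cv2.INTER_CUBIC); cv2.imwrite('pics/s2.png',im); print(c)
E
```

```text
t 8.25 mid [ 9.17 -0.35 76.74] end [-22.03  -0.35  60.88] th 26.95 az 108.03 F u,v,z [ 0.3   0.6  -1.38] w 30.4 mom [-0.42 -0.1   0.01]
[-0.095  0.612  1.78   0.511  1.014 -0.742]
[16.21 31.96 -0.3   0.   -0.15  0.05] [24.82 48.9  -0.28  0.   -0.15  0.05]
[323 306]
```

View pics/s2.png

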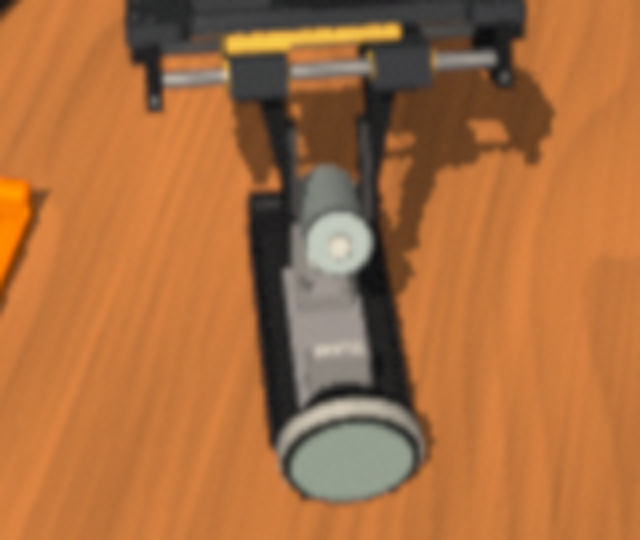

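The side view shows the cell tilted button-up and laterally centred over the black lamp's bay. Next I'll lower it in front of the spring.

Request:
drive_tool([
  [8,16,0,0,0,0,20],
  [16,32,0,0,0,0,20],
  [20,40,0,0,0,0,20],
  [23,45,0,0,0,0,20],
  [25,49,0,0,0,0,20],
  [25,49,0,0,0,0,20],
  [25,49,0,0,0,0,20],
])

```text
time: 9.0
position: [0.4835, 0.203, 0.0465]
tool_rot: [-0.46, 0.537, -0.269, 0.654]
ft_force: [-0.3, -0.2, -1.1]
grip_width: 0.0306
```

```bash
python3 - <<'E'
from h import *
state()
for e in (-25,-28,-31,-34): print(e,end_row(e,4,27))
E
```

```text
t 9.0 mid [10.6  -0.99 22.53] end [-20.59  -0.99   6.65] th 26.99 az 108.24 F u,v,z [-0.09  0.34 -1.13] w 30.6 mom [-0.44 -0.1   0.06]
-25 [ 5.13  0.35 -1.   -0.02  0.03  0.01]
-28 [ 7.8  -1.01 -1.   -0.02  0.03  0.01]
-31 [ 1.047e+01 -2.370e+00 -1.000e+00 -2.000e-02  3.000e-02  1.000e-02]
-34 [ 1.315e+01 -3.730e+00 -1.000e+00 -2.000e-02  3.000e-02  1.000e-02]
```

Request:
drive_tool([
  [2.7,-0.2,-0.8,0,0,0,20],
  [5.4,-0.5,-0.8,0,0,0,20],
  [6.3,-0.9,-0.8,0,0,0,20],
  [7.2,-1.4,-0.8,0,0,0,20],
  [8.1,-1.9,-0.8,0,0,0,20],
  [9,-2.3,-0.8,0,0,0,20],
  [9,-2.3,-0.8,0,0,0,20],
  [9,-2.3,-0.8,0,0,0,20],
])

```text
time: 9.8
position: [0.4853, 0.194, 0.0441]
tool_rot: [-0.46, 0.537, -0.269, 0.654]
ft_force: [0.2, -0.8, -0.9]
grip_width: 0.0306
```

```bash
python3 - <<'E'
from h import *
state()
E
```

```text
t 9.8 mid [ 1.5   0.1  20.15] end [-29.68   0.1    4.26] th 27.0 az 108.21 F u,v,z [-0.78  0.08 -0.91] w 30.6 mom [-0.44 -0.08  0.05]
```

Request:
drive_tool([
  [0.9,-0.45,0,0,0,0,20],
  [1.8,-0.9,0,0,0,0,20],
  [2.7,-1.4,0,0,0,0,20],
  [2.7,-1.4,0,0,0,0,20],
  [2.7,-1.4,0,0,0,0,20],
])

```text
time: 10.3
position: [0.4861, 0.1913, 0.0442]
tool_rot: [-0.46, 0.537, -0.269, 0.654]
ft_force: [-0.5, 1.4, -0.9]
grip_width: 0.0303
```

```bash
python3 - <<'E'
from h import *
state()
E
```

```text
t 10.3 mid [-1.35  0.18 20.22] end [-32.52   0.18   4.31] th 27.02 az 108.21 F u,v,z [ 1.43  0.02 -0.89] w 30.3 mom [-0.26 -0.06  0.02]
```

Request:
drive_tool([
  [0.9,-0.45,0,0,0,0,20],
  [1.8,-0.9,0,0,0,0,20],
  [2.7,-1.4,0,0,0,0,20],
  [2.7,-1.4,0,0,0,0,20],
  [2.7,-1.4,0,0,0,0,20],
  [2.7,-1.4,0,0,0,0,20],
])

```text
time: 10.9
position: [0.487, 0.1885, 0.0442]
tool_rot: [-0.46, 0.537, -0.269, 0.654]
ft_force: [-0.8, 4.2, -0.1]
grip_width: 0.0307
```

```bash
python3 - <<'E'
from h import *
state()
E
```

```text
t 10.9 mid [-4.24  0.28 20.28] end [-35.42   0.28   4.37] th 27.04 az 108.21 F u,v,z [ 4.21 -0.54 -0.06] w 30.7 mom [ 0.24  0.03 -0.08]
```

The spring is engaged at about 4 N, with slope close to 1.2 N/mm. Next is the roll, with the waypoints checked against force.

```bash
python3 - <<'E'
from h import *
for w in [(-39,3,27),(-41.2,1.5,18),(-42.25,1,13)]: print(w,end_row(*w))
E
```

```text
(-39, 3, 27) [ 3.82 -0.39  0.29  0.03  0.01 -0.04]
(-41.2, 1.5, 18) [ 1.002e+01  5.100e+00  2.900e-01  3.000e-02  1.000e-02 -9.040e+00]
(-42.25, 1, 13) [ 1.350e+01  7.670e+00  2.900e-01  3.000e-02  1.000e-02 -1.404e+01]
```

Request:
drive_tool([
  [1.3,-0.1,0,0,0,0,20],
  [2.5,-0.3,0,0,0,0,20],
  [3.8,-0.4,0.2,0,0,0,20],
  [5.9,1.4,0.2,0,0,-3,20],
  [8,3.3,0.2,0,0,-6,20],
  [10,5.1,0.2,0,0,-9,20],
  [10,5.1,0.2,0,0,-9,20],
  [10,5.1,0.2,0,0,-9,20],
])

```text
time: 11.7
position: [0.4879, 0.1841, 0.0358]
tool_rot: [-0.501, 0.5, -0.318, 0.631]
ft_force: [-2.5, 8.2, 2.4]
grip_width: 0.0307
```

```bash
python3 - <<'E'
from h import *
state()
for w in [(-41.2,1.5,18),(-42.25,1,13),(-43.1,.8,7),(-43.7,.6,2.5)]: print(w,end_row(*w))
E
```

```text
t 11.7 mid [-5.87  0.77 12.94] end [-39.12   0.77   2.01] th 18.21 az 108.22 F u,v,z [ 8.58 -0.2   2.43] w 30.7 mom [ 1.26  0.43 -0.  ]
(-41.2, 1.5, 18) [ 2.21 -0.05  0.8   0.11  0.02 -0.21]
(-42.25, 1, 13) [ 5.25  3.03  0.81  0.11  0.02 -5.21]
(-43.1, 0.8, 7) [  8.7    6.23   0.82   0.11   0.03 -11.21]
(-43.7, 0.6, 2.5) [ 11.49   8.5    0.82   0.11   0.03 -15.71]
```

Request:
drive_tool([
  [1,-0.1,0.3,0,0,0,20],
  [2,-0.1,0.6,0,0,0,20],
  [2.8,-0.2,0.6,0,0,0,20],
  [4.3,1.3,0.6,0,0,-2.5,20],
  [5.8,2.9,0.6,0,0,-5,20],
  [5.8,2.9,0.6,0,0,-5,20],
  [5.8,2.9,0.6,0,0,-5,20],
])

```text
time: 12.4
position: [0.4892, 0.1805, 0.0312]
tool_rot: [-0.522, 0.479, -0.345, 0.616]
ft_force: [-2.6, 11.5, 3.0]
grip_width: 0.0306
```

```bash
python3 - <<'E'
from h import *
state()
for w in [(-42.25,1,13),(-43.1,.8,7),(-43.7,.6,2.5)]: print(w,end_row(*w))
E
```

```text
t 12.4 mid [-7.99  0.61  8.82] end [-42.06   0.61   0.77] th 13.29 az 108.17 F u,v,z [11.74 -1.13  3.01] w 30.6 mom [1.74 0.63 0.04]
(-42.25, 1, 13) [ 0.24 -0.1   0.67  0.17 -0.03 -0.29]
(-43.1, 0.8, 7) [ 3.41  3.39  0.68  0.17 -0.02 -6.29]
(-43.7, 0.6, 2.5) [  5.99   5.89   0.69   0.17  -0.02 -10.79]
```

Request:
drive_tool([
  [1.2,1.1,0.3,0,0,-2,20],
  [2.3,2.3,0.5,0,0,-4,20],
  [3.4,3.4,0.5,0,0,-6.2,20],
  [3.4,3.4,0.5,0,0,-6.2,20],
])

```text
time: 12.8
position: [0.4901, 0.1783, 0.0268]
tool_rot: [-0.547, 0.449, -0.378, 0.596]
ft_force: [-4.1, 11.1, 2.5]
grip_width: 0.0305
```

```bash
python3 - <<'E'
from h import *
state()
for w in [(-43.1,.8,7),(-43.7,.6,2.5),(-43.9,.3,0)]: print(w,end_row(*w))
E
```

```text
t 12.8 mid [-8.19  0.43  4.72] end [-42.93   0.43   0.45] th 7.01 az 108.2 F u,v,z [11.83  0.39  2.47] w 30.5 mom [1.77 0.75 0.02]
(-43.1, 0.8, 7) [ 0.13 -0.37  0.49  0.18  0.   -0.01]
(-43.7, 0.6, 2.5) [ 2.43  2.4   0.5   0.18  0.01 -4.51]
(-43.9, 0.3, 0) [ 3.68  4.09  0.51  0.18  0.01 -7.01]
```

Request:
drive_tool([
  [1.2,1.2,0.4,0,0,-2.2,20],
  [2.4,2.4,0.4,0,0,-4.5,20],
  [2.4,2.4,0.4,0,0,-4.5,20],
  [2.4,2.4,0.4,0,0,-4.5,20],
])

```text
time: 13.2
position: [0.4911, 0.1761, 0.0238]
tool_rot: [-0.564, 0.428, -0.401, 0.581]
ft_force: [-5.2, 11.4, 2.0]
grip_width: 0.0303
```

```bash
python3 - <<'E'
from h import *
state()
for w in [(-43.7,.6,2.5),(-43.9,.3,0)]: print(w,end_row(*w))
E
```

```text
t 13.2 mid [-9.06  0.17  1.78] end [-44.02   0.17   0.24] th 2.53 az 108.15 F u,v,z [12.45  1.42  1.96] w 30.3 mom [ 1.92  0.93 -0.02]
(-43.7, 0.6, 2.5) [-0.33 -0.33  0.24  0.19 -0.05 -0.03]
(-43.9, 0.3, 0) [ 0.79  1.45  0.24  0.19 -0.05 -2.53]
```

Request:
drive_tool([
  [0.2,0.7,0.2,0,0,-1.2,20],
  [0.2,1.4,0.2,0,0,-2.5,20],
  [0.2,1.4,0.2,0,0,-2.5,20],
  [0.2,1.4,0.2,0,0,-2.5,20],
])

```text
time: 13.6
position: [0.4913, 0.1756, 0.0225]
tool_rot: [0.574, -0.415, 0.414, -0.572]
ft_force: [-5.6, 12.0, 5.4]
grip_width: 0.0308
```

```bash
python3 - <<'E'
from h import *
state()
E
```

```text
t 13.6 mid [-8.7   0.13  0.52] end [-43.7    0.13   0.52] th 0.0 az 108.17 F u,v,z [13.11  1.55  5.45] w 30.8 mom [1.98 1.13 0.12]
```

Request:
drive_tool([
  [-1,-0.3,0,0,0,0,20],
  [-2,-0.3,0,0,0,0,20],
  [-3,-0.3,0,0,0,0,20],
  [-3.8,-0.3,0,0,0,0,20],
  [-3.8,-0.3,0,0,0,0,20],
  [-3.8,-0.3,0,0,0,0,20],
])

```text
time: 14.2
position: [0.4905, 0.1781, 0.0226]
tool_rot: [0.574, -0.415, 0.414, -0.571]
ft_force: [-5.7, 7.5, 2.5]
grip_width: 0.0307
```

```bash
python3 - <<'E'
from h import *
state()
E
```

```text
t 14.2 mid [-6.03  0.05  0.63] end [-41.03   0.05   0.67] th -0.07 az 108.18 F u,v,z [8.89 3.08 2.45] w 30.7 mom [1.31 0.89 0.07]
```

Request:
drive_tool([
  [-1,0,-0.4,0,0,0,20],
  [-2,0,-0.8,0,0,0,20],
  [-3,0,-0.8,0,0,0,20],
  [-3,0,-0.8,0,0,0,20],
  [-3,0,-0.8,0,0,0,20],
])

```text
time: 14.7
position: [0.4898, 0.1803, 0.0226]
tool_rot: [0.574, -0.414, 0.415, -0.572]
ft_force: [-2.9, 4.7, 2.2]
grip_width: 0.0304
```

```bash
python3 - <<'E'
from h import *
state()
E
```

```text
t 14.7 mid [-3.76  0.11  0.64] end [-38.76   0.11   0.72] th -0.13 az 108.2 F u,v,z [5.32 1.26 2.24] w 30.4 mom [0.9  0.68 0.02]
```

Request:
drive_tool([
  [-0.6,0,-0.3,0,0,0,20],
  [-1.2,0.2,-0.3,0,0,0,20],
  [-1.2,0.2,-0.3,0,0,0,20],
])

```text
time: 15.0
position: [0.4896, 0.181, 0.0226]
tool_rot: [0.574, -0.414, 0.415, -0.572]
ft_force: [-4.2, 4.3, 3.5]
grip_width: 0.0303
```

```bash
python3 - <<'E'
from h import *
state()
im=camera('wrist'); cv2.imwrite('pics/w3.png',im)
for t in ['cell_mid','cell_button']:
    for r in mark_of('wrist',t)[:2]: print(t,np.round(r['location'],1),round(r['conf'],2))
print(proj('wrist',SEAT),proj('wrist',SEAT+.0365*U+[0,0,.012]))
c=im[110:360,200:440]; cv2.imwrite('pics/w3c.png',cv2.resize(c,None,fx=2.4,fy=2.4,interpolation=cv2.INTER_CUBIC))
E
```

```text
t 15.0 mid [-3.01  0.11  0.56] end [-38.01   0.11   0.66] th -0.17 az 108.22 F u,v,z [5.41 2.63 3.52] w 30.3 mom [0.63 0.72 0.05]
cell_mid [308.7 283.7] 0.64
cell_button [310.9 203.5] 0.77
[312.90726122 284.7704095 ] [312.99833355 217.27133585]
```

View pics/w3c.png

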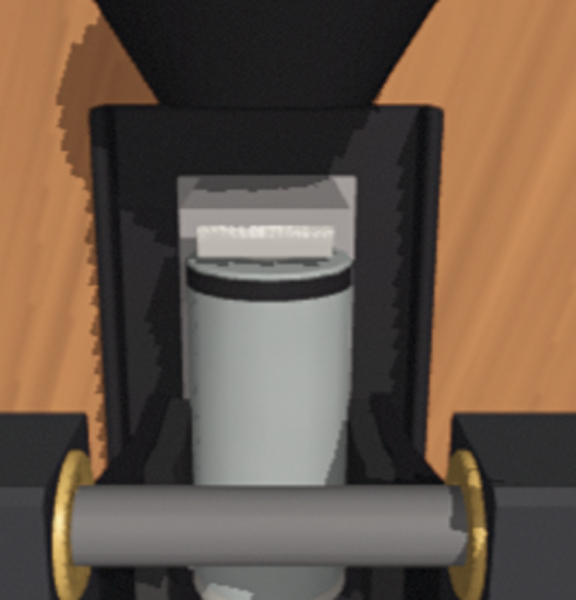

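The wrist view shows the button hidden beneath the bright lip, which is at crop (265,240), with the cell's end face just behind it and the cell straight in the cradle. I'll let go gently and retract.

Request:
drive_tool([
  [0,0,0,0,0,0,20],
  [0,0,0,0,0,0,20],
  [0,0,0,0,0,0,34],
  [0,0,0,0,0,0,38],
  [0,0,0,0,0,0,44],
  [0,0,0,0,0,0,44],
  [0,0,0,0,0,0,44],
], newtons=8)

```text
time: 15.85
position: [0.4913, 0.1807, 0.0225]
tool_rot: [0.573, -0.413, 0.416, -0.572]
ft_force: [0.3, 0.9, -0.1]
grip_width: 0.0433
```

Request:
drive_tool([
  [0,-5,0,0,0,0,44],
  [0,-15,0,0,0,0,44],
  [0,-40,0,0,0,0,60],
  [0,-80,0,0,0,0,80],
  [-20,-118,0,0,0,0,80],
  [-20,-118,0,0,0,0,80],
  [-20,-118,0,0,0,0,80],
])

```text
time: 16.55
position: [0.4846, 0.2006, 0.1419]
tool_rot: [-0.573, 0.412, -0.416, 0.573]
ft_force: [-0.4, -0.2, -0.1]
grip_width: 0.0752
```

```bash
python3 - <<'E'
from h import *
state(); print(get_obs()['position'])
im=camera('wrist'); a=cv2.resize(im[130:365,260:420],None,fx=2.4,fy=2.4,interpolation=cv2.INTER_CUBIC)
s=camera('side'); c=proj('side',SEAT).astype(int); b=cv2.resize(s[c[1]-60:c[1]+60,c[0]-50:c[0]+50],(400,480),interpolation=cv2.INTER_CUBIC)
o=np.zeros((564,790,3),'uint8'); o[:a.shape[0],:a.shape[1]]=a; o[:480,390:790]=b
o=np.clip(o*1.3,0,255).astype('uint8'); cv2.imwrite('pics/f.png',o)
for cam in ('wrist','side','top'):
  if cam=='top': camera('top')
  for t in ['cell_mid','cell_button']:
    for r in mark_of(cam,t)[:2]: print(cam,t,np.round(r['location'],1),round(r['conf'],2),((onz(cam,r['location'],.042)-SEAT)@np.c_[U,V]*1e3).round(1))
E
```

```text
t 16.55 mid [ 17.25  -1.24 119.93] end [-17.75  -1.24 120.07] th -0.24 az 108.28 F u,v,z [-0.03  0.45 -0.12] w 75.2 mom [-0.07  0.    0.  ]
[0.48463514 0.20064111 0.14192873]
wrist cell_mid [310.5 215.4] 0.73 [29.7  2.2]
wrist cell_mid [309.9 248.3] 0.66 [2.2 2.7]
wrist cell_button [309.7 203. ] 0.94 [39.7  2.8]
side cell_mid [323.2 307.3] 0.8 [ 3.4 -1.8]
side cell_mid [280.6 446.1] 0.74 [ 287.8 -102.9]
side cell_button [325.9 324.8] 0.9 [49.9 -1.4]
top cell_mid [238.6 255.4] 0.64 [4.1 2.7]
```

View pics/f.png

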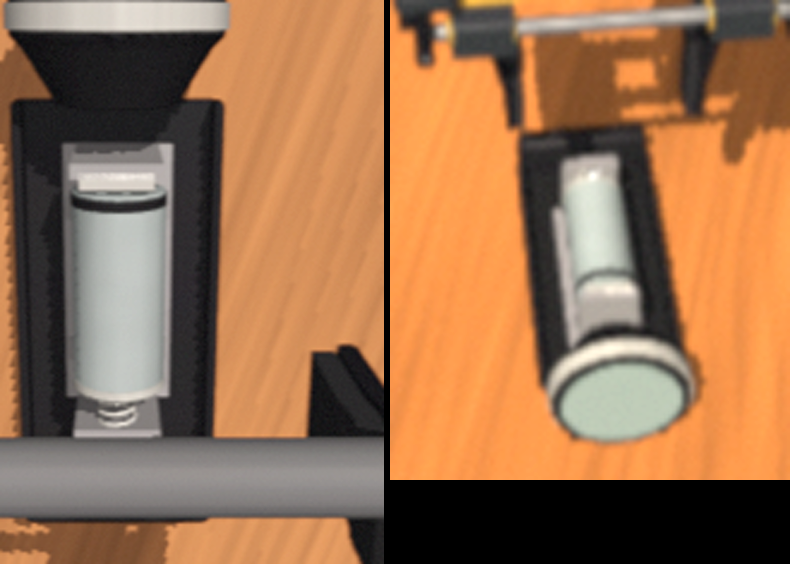

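The final wrist and side views show the cell straight in the cradle. Its button is under the lip at (117,182), the coil spring is against the flat end at (117,405), and the gripper is clear. Handing in.

```bash
python3 -c "
from h import *
print(hand_in()); print(get_obs()['time'])"
```

```text
the job is handed in; nothing more can be done
None
the job is handed in; nothing more can be done
```

The battery cell is in the black hand lamp, lying in its cradle with the button under the lip. I let go and handed the job in about 17 s into the run, well inside the 59 s limit.

**What I did:** I lifted the cell from the charger after one regrasp, because the first grip sat above its axis. I tilted it 27° button up and pressed the flat end against the spring until I felt contact. I then rolled the button down past the lip, eased the cell forward, opened the fingers and moved the arm clear.

**Forces:** The along-bay force stayed around 12 to 13 N, with the spring pressed about 10 mm. The highest reading was 13.1 N, close to the spring's 13.2 N stop limit. It came with the cell level and already touching the pads, and position put the press at only 9.6 mm, so I judged it partly pad friction. I estimate the peak total contact at about 15 to 20 N from these readings.

**Last checks:** The wrist and side pictures show the button hidden under the lip, the spring against the flat end, and the cell centred and straight in the cradle. Wrist force was about zero after release. I did not measure the level after release; just before it, the tool read within 0.2° of level with the cell's weight on the pads.

**Disagreements:**
- The cradle offset seen in the camera (about -1 mm) and felt at the spring (about -4 mm) differed by about 3 mm, so I followed the force.
- The network's final position marks for the cell scattered by several millimetres. One wrist mark was about 30 mm off, and one side mark was not the cell at all.

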